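# Take the glass charging stands down from the peg rail

### The arm

A 6-joint arm with a two-finger parallel gripper is mounted at the origin on the work surface. World frame = base frame: x ahead of the robot, y to its left, z up, the work surface at z = 0. Lengths are in m, angles in rad, forces in N, time in s.
With the tool pointing down it reaches from about 0.325 to 0.9 m from the base axis. Payload 6.1 kg.
Tool frame: the origin (TCP) lies at the very end of the fingers, on their centre line; the grasp point (between the pads) lies pinch_z behind it (pinch_z is the distance from the TCP to the grasp point, in m); z points along the fingers, y is the line along which they close (so a half turn about z gives the same grasp; the last joint's range is limited). The gripper opens to 87 mm and grips with 3 to 60 N. Pads are 19 mm wide; open, the fingers measure 117 mm over their backs; the gripper's body (75 mm by 190 mm) begins 51 mm behind the grasp point.
Start: joints at [-1.473, 0.22, 1.526, -0, 1.395, -0.126], TCP at [0.139, -0.609, 0.223] pointing down, gripper open.
Joint ranges: [-2.98, 2.98], [-0.91, 2.08], [0.09, 2.57], [-1.24, 4.39], [0.2, 2.65], [-2.68, 2.68]. Speed limits (rad/s): [2.57, 2.57, 3.01, 3.14, 3.14, 3.14].

### API

Orientations are given as [roll, pitch, yaw] about the fixed x, y, z axes, in that order (R = Rz(yaw) Ry(pitch) Rx(roll)).
In Python, from workcell import * gives the robot as it stands.
- The arm moves only by the tool carry_out, never from a script. Its argument "deltas" is text: rows parted by semicolons, each of 7 numbers parted by spaces: the finger opening in mm, from 0 to 87, then the shift along the tool's x, y, z in mm, then the turn, a rotation vector about the tool's x, y, z in degrees. In form: claw dx dy dz rx ry rz; .... A call has 1 to 12 rows; each row is the pose to reach, as a shift and turn from the pose commanded when the call began, along the tool's axes at that moment; what a row does not reach only later rows make up. A row lasts 1/8 s, in which the tool goes at most 62.5 mm and 10.7 degrees, less where a joint would pass 70% of its speed; a pose out of reach is approached as far as the arm can. A call with a gripper value outside its range is refused whole. The fingers move at their own pace and stop on an object; "newtons" is the grip in N (left out, the last holds). Time passes only in rows, so rows that repeat a pose let the fingers close. It gives the time, the measured TCP pose, the force, the opening and the grip force at its end, in the units of the state.
- state(): the state, without advancing time (a new reading comes with each control period).
- snapshot(name): name is "scene" or "side" or "wrist"; returns the picture (384x512x3 uint8, blue, green, red); there is no depth.
- get_calibration(name): a dict with "vfov" (degrees; the focal length in pixels is half the picture's height over the tangent of half this angle, whatever the lens; pixels are square), "cx", "cy" (the principal point, pixels), "dist" ([k1, k2, p1, p2, k3] as OpenCV has them; the pictures are not rectified), "cam_to_world" (4x4, takes a point from camera to world coordinates); the wrist camera has in their place "hand_eye" (4x4, takes a point from camera to tool coordinates, whose origin is the TCP and whose axes are the flange's). Camera axes: x right, y up, looking along -z (the intrinsics and any distortion apply to the point x, -y, -z); pixel columns grow to the right and rows downward; lengths in m; the calibration is good to about 2 mm. A picture is of the moment at which its call begins: read the wrist's pose just before it. get_calibration takes no time and is no camera call.
- sign_off(): hands the job in; it is judged then, once.
The state is a dict: "time": time; "q": joint angles; "joint_vel": joint speeds; "tau": joint torques, N m; "eef_pos": TCP position; "ee_rot": TCP orientation; "contact_force": force on the tool from outside, world axes, zero at the start; "ft_torque": the same for the moment, N m; "width": finger opening in m; "finger_force": force on a finger pad.
Only numpy, scipy, OpenCV 4.12 (cv2) and the standard library are available. Lean on these libraries where they do the work, as an engineer would, in place of code of your own. Each camera call takes 0.05 s, during which the arm holds its last target. There are 200 camera calls.

### The job

First clear the grey mat: put every gadget lying on it (power bank, bike light, earbud case) side by side and right way up on the floor of the shallow plywood tray while all the stands are still hanging. Then take every glass charging stand off the peg rail, sliding it up its keyhole slot until the peg head is in the wide end and drawing it off towards the robot without wrenching it, and stand it upright on the cleared mat. The stands are glass: hold them with a light grip (well under 20 N), set them down rather than drop them, and leave everything else on the shelf where it is.

Things in the scene. Friction and masses are not known exactly. Their poses are not given: they have to be found in the camera images.
- rail: beech peg rail on two posts, fixed. Origin on the shelf below the middle of the board; y along it, pegs point to its -x (to the robot). Board x -11 to 11, 500 long, height 145 to 185; posts at y -235 and 235. Pegs at y -170, -85, 0, 85, 170, axis at height 165: shank 10 diameter from x -11 to -29, head 20 diameter from x -29 to -35. Stands hang with their plates (8 play) between board and head
- mat: grey felt mat, fixed, 150 (x) x 340 (y) x 3 thick; origin at the centre of its underside. The stands go here
- tray: shallow open plywood tray, fixed, 150 (x) x 260 (y) outside, walls 5 thick and 18 high, floor 5 thick; origin at the centre of its underside. The gadgets go here
- stand0: glass stand, may be absent. Origin: centre of foot's underside; y along width, front -x. Foot 60 (x) x 64 (y) x 10; plate 10 thick, 64 wide, to height 152; orange grip tab 10 x 40, height 152 to 185. Keyhole: slot 16 wide, closed top at height 120, below 104 a 32 wide hole centred at 88. Hung: underside 50 above shelf, peg at its height 115; comes off to -x once 21 to 33 higher. 250 g
- stand1: glass stand, may be absent. Origin: centre of foot's underside; y along width, front -x. Foot 60 (x) x 64 (y) x 10; plate 10 thick, 64 wide, to height 152; orange grip tab 10 x 40, height 152 to 185. Keyhole: slot 16 wide, closed top at height 120, below 104 a 32 wide hole centred at 88. Hung: underside 50 above shelf, peg at its height 115; comes off to -x once 21 to 33 higher. 250 g
- stand2: glass stand, may be absent. Origin: centre of foot's underside; y along width, front -x. Foot 60 (x) x 64 (y) x 10; plate 10 thick, 64 wide, to height 152; orange grip tab 10 x 40, height 152 to 185. Keyhole: slot 16 wide, closed top at height 120, below 104 a 32 wide hole centred at 88. Hung: underside 50 above shelf, peg at its height 115; comes off to -x once 21 to 33 higher. 250 g
- stand3: glass stand, may be absent. Origin: centre of foot's underside; y along width, front -x. Foot 60 (x) x 64 (y) x 10; plate 10 thick, 64 wide, to height 152; orange grip tab 10 x 40, height 152 to 185. Keyhole: slot 16 wide, closed top at height 120, below 104 a 32 wide hole centred at 88. Hung: underside 50 above shelf, peg at its height 115; comes off to -x once 21 to 33 higher. 250 g
- stand4: glass stand, may be absent. Origin: centre of foot's underside; y along width, front -x. Foot 60 (x) x 64 (y) x 10; plate 10 thick, 64 wide, to height 152; orange grip tab 10 x 40, height 152 to 185. Keyhole: slot 16 wide, closed top at height 120, below 104 a 32 wide hole centred at 88. Hung: underside 50 above shelf, peg at its height 115; comes off to -x once 21 to 33 higher. 250 g
- power_bank: silver aluminium power bank, 90 (x) x 28 (y) x 26 high, 140 g; origin at the centre of its underside; may be absent
- bike_light: red plastic bike light, 56 (x) x 36 (y) x 30 high, 70 g; origin at the centre of its underside; may be absent
- earbud_case: matte black earbud case, rounded, 60 (x) x 46 (y) x 26 high, 60 g; origin at the centre of its underside; may be absent
- marble: blue glass marble paperweight, 52 across, 44 high, between mat and rail; origin at its underside; leave alone
- key_bowl: blue ceramic key bowl, 110 across, 40 high; leave alone
- mug: white mug, 76 across, 90 high; leave alone
- sanitiser: hand-gel bottle, 52 across, 130 high; leave alone
- glasses_case: terracotta glasses case, 70 x 160 x 45 high; leave alone

How it is judged:
By the outcome, as a careful person would: the job done as asked, in the order asked, and still so for the second after the job is handed in, with the robot touching nothing.
Of stand0, stand1, stand2, stand3, stand4 only 3 to 4 are there at a start; the rules pass over those that are not, and their reading is None.
Of power_bank, bike_light, earbud_case only 2 to 3 are there at a start; the rules pass over those that are not, and their reading is None.
At some moment in a run one of power_bank, bike_light, earbud_case may be knocked a few centimetres aside while the robot is not near it.
It also fails if it takes over 210 s, if anything falls off the work surface, if the arm or the gripper's body presses on something with over 40 N, if the wrist force passes 120 N, or if a joint passes its speed limit or range.

## Working session

There is one attempt and no reset: what is moved stays moved. The work goes in short steps, Python scripts to look and compute and a tool call to move; the robot and the scene stay as the last step left them, time stands still between calls to the robot, and variables do not carry over. Pictures are saved under pics/ and viewed, at most 14 in all, crops included, and the job is handed in when it is done.

Besides the shell and the picture viewer there is one more tool, called after "Call:" by a JSON object that holds its "name" and its "arguments". carry_out: Moves the arm, as the interface text tells. Its arguments: {"type":"object","properties":{"deltas":{"type":"string"},"newtons":{"type":"number"}},"required":["deltas"]}

```bash
ls; mkdir -p pics; python3 - <<'E'
from workcell import *
import cv2
s=state();print(s)
for n in("scene","side","wrist"):
    cv2.imwrite(f"pics/{n}0.png",snapshot(n));c=get_calibration(n);print(n,c)
E
```

```text
pics
{'time': 0.0, 'q': array([-1.47307358e+00,  2.21207042e-01,  1.52760782e+00, -5.62884205e-05,
        1.39468189e+00, -1.26104758e-01]), 'joint_vel': array([-0.00107277,  0.00174442, -0.00197513, -0.00011747, -0.00195336,
       -0.00256398]), 'tau': array([ 6.99376014e-04, -4.94615579e+01, -3.87375283e+01,  6.99837855e-02,
        5.73809375e-02, -1.45789631e-04]), 'eef_pos': array([ 0.13864133, -0.60879884,  0.22145081]), 'ee_rot': array([-3.13969671e+00, -1.84520983e-04,  2.23837245e-01]), 'contact_force': array([ 1.07001314, -1.54037924,  0.31321953]), 'ft_torque': array([ 0.01922914,  0.03321186, -0.04203324]), 'finger_force': 0.0, 'width': 0.0872692029694904}
scene {'vfov': 57.91076670526534, 'cx': 253.5225418330897, 'cy': 193.19725932500734, 'dist': array([-0.03533987,  0.        ,  0.        ,  0.        ,  0.        ]), 'cam_to_world': array([[ 0.71110055, -0.53655337,  0.45436383,  1.12822993],
       [ 0.70298468,  0.55378717, -0.44624244, -0.58856062],
       [-0.01218797,  0.63673405,  0.77098716,  1.11474177],
       [ 0.        ,  0.        ,  0.        ,  1.     
[... 258 characters left out ...]
 [-0.57852304, -0.40718196,  0.706763  ,  1.06179633],
       [ 0.00833893,  0.86348793,  0.50430055,  0.80654913],
       [ 0.        ,  0.        ,  0.        ,  1.        ]])}
wrist {'vfov': 71.12559641638744, 'cx': 253.89459039718807, 'cy': 194.10269786035803, 'dist': array([-0.02988087,  0.        ,  0.        ,  0.        ,  0.        ]), 'hand_eye': array([[ 4.65778526e-05,  9.62148127e-01,  2.72527024e-01,
         7.38883641e-02],
       [ 9.99999743e-01, -2.39604899e-04,  6.75006690e-04,
         5.84314415e-04],
       [ 7.14755233e-04,  2.72526922e-01, -9.62147892e-01,
        -1.63764211e-01],
       [ 0.00000000e+00,  0.00000000e+00,  0.00000000e+00,
         1.00000000e+00]])}
```

View pics/scene0.png

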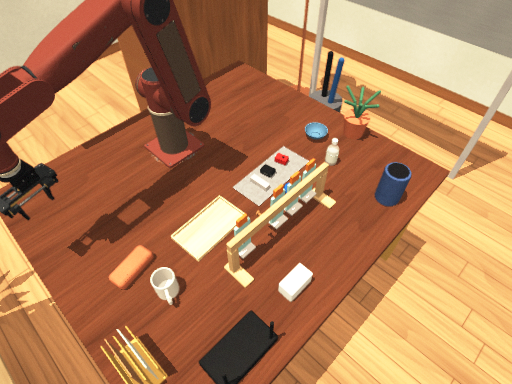

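View pics/side0.png

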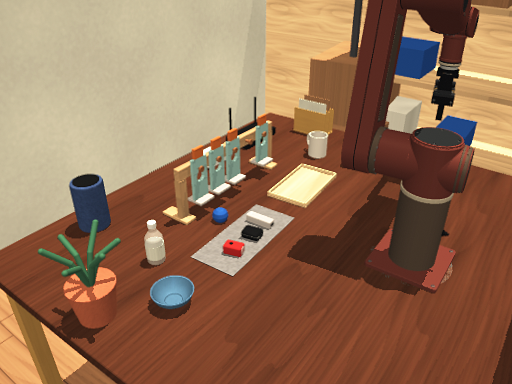

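The scene view shows four stands: orange tabs near (242,218), (281,190), (295,178) and (310,164). The gadgets on the mat are white/silver (262,181), black (268,171) and red (281,159). The tray is around (209,227). The side view agrees, with tabs at (197,153), (213,143), (232,134) and (264,123), the marble at (220,215), and gadgets at (260,218), (252,232) and (233,248).

```bash
cat > h.py <<'E'
from workcell import *
import numpy as np, cv2
from scipy.spatial.transform import Rotation as R
def cam(n,s=None):
    c=get_calibration(n);f=192/np.tan(np.radians(c["vfov"])/2)
    K=np.array([[f,0,c["cx"]],[0,f,c["cy"]],[0,0,1]])
    if n=="wrist":
        T=np.eye(4);T[:3,:3]=R.from_euler("xyz",s["ee_rot"]).as_matrix();T[:3,3]=s["eef_pos"];T=T@c["hand_eye"]
    else:T=c["cam_to_world"]
    return K,c["dist"],T
def ray(C,p):
    K,d,T=C;u=cv2.undistortPoints(np.float64(p).reshape(-1,1,2),K,d)[:,0]
    v=np.c_[u[:,0],-u[:,1],-np.ones(len(u))]@T[:3,:3].T
    return T[:3,3],v/np.linalg.norm(v,axis=1)[:,None]
def plane(C,p,z):
    o,v=ray(C,p);return o+v*((z-o[2])/v[:,2])[:,None]
def tri(C1,p1,C2,p2):
    o1,a=ray(C1,p1);o2,b=ray(C2,p2);out=[]
    for x,y in zip(a,b):
        t=np.linalg.lstsq(np.c_[x,-y],o2-o1,rcond=None)[0];P,Q=o1+t[0]*x,o2+t[1]*y
        out.append([*((P+Q)/2),np.linalg.norm(P-Q)])
    return np.array(out)
def proj(C,P):
    K,d,T=C;q=(np.atleast_2d(P)-T[:3,3])@T[:3,:3];q=q*[1,-1,-1]
    return cv2.projectPoints(q,np.zeros(3),np.zeros(3),K,d)[0][:,0]
def blobs(m,amin=15):
    n,l,st,c=cv2.connectedComponentsWithStats(m.astype(np.uint8));return [(c[i],st[i,4],l==i) for i in range(1,n) if st[i,4]>=amin]
def rect(mask,C,z):
    """outline cast on plane z -> min area rect in world mm"""
    k=max(cv2.findContours(mask.astype(np.uint8),0,1)[0],key=cv2.contourArea)
    P=plane(C,k.reshape(-1,2),z)[:,:2]*1000
    return cv2.minAreaRect(P.astype(np.float32))
E
python3 - <<'E'
from h import *
np.set_printoptions(precision=3,suppress=True)
for n in("scene","side"):
    im=cv2.imread(f"pics/{n}0.png");hsv=cv2.cvtColor(im,cv2.COLOR_BGR2HSV);H,S,V=[hsv[...,i].astype(int) for i in range(3)]
    C=cam(n)
    box=np.zeros(H.shape,bool); 
    if n=="scene": box[120:270,165:345]=1
    else: box[110:285,180:340]=1
    for nm,m,z in(("orange",(H>5)&(H<14)&(S>200)&(V>150),.19),("red",((H<4)|(H>174))&(S>180)&(V>150),.018),("blue",(H>105)&(H<125)&(S>120),.02),("mat",(S<40)&(V>90)&(V<200),.003),("tray",(H>15)&(H<35)&(S>40)&(S<130)&(V>150),.018),("black",(V<35),.016)):
        for c,a,l in sorted(blobs(m&box),key=lambda b:-b[1])[:5]:
            print(n,nm,c,a,plane(C,c,z)[0], rect(l,C,z) if nm in("mat","tray") and a>500 else "")
    crop=cv2.resize(im[(125 if n=="scene" else 110):270,165:345],None,fx=4,fy=4,interpolation=2)
    cv2.imwrite(f"pics/{n}c.png",crop)
E
```

```text
scene orange [241.712 221.077] 52 [ 0.638 -0.163  0.19 ] 
scene orange [277.787 191.574] 47 [0.639 0.01  0.19 ] 
scene orange [294.217 177.913] 46 [0.638 0.099 0.19 ] 
scene orange [309.575 165.3  ] 40 [0.638 0.186 0.19 ] 
scene red [280.894 158.532] 94 [0.429 0.274 0.018] 
scene tray [286.055 195.854] 947 [0.587 0.128 0.018] ((590.8633422851562, 172.2237091064453), (84.29322814941406, 735.0494995117188), 4.1443190574646)
scene tray [201.153 224.669] 701 [ 0.448 -0.204  0.018] ((472.62091064453125, -184.42945861816406), (159.6910400390625, 265.9100646972656), 3.307176351547241)
scene tray [327.638 201.026] 116 [0.724 0.224 0.018] 
scene tray [247.775 249.382] 89 [ 0.652 -0.156  0.018] 
scene tray [309.184 195.241] 87 [0.652 0.196 0.018] 
scene black [195.4   120.333] 15 [-0.06   0.181  0.016] 
side orange [197.299 152.655] 87 [0.694 0.122 0.19 ] 
side orange [231.836 134.877] 73 [ 0.695 -0.056  0.19 ] 
side orange [215.2   143.457] 70 [0.694 0.034 0.19 ] 
side orange [261.386 119.754] 57 [ 0.695 -0.236  0.19 ] 
side red [232.488 247.437] 215 [0.436 0.271 0.018] 
side blue [219.831 21
[... 286 characters left out ...]

side tray [200.974 127.322] 1668 [ 1.121 -0.353  0.018] ((1088.0072021484375, -354.0975646972656), (242.45428466796875, 544.4061279296875), 44.47823715209961)
side tray [302.164 184.592] 1530 [ 0.463 -0.165  0.018] ((467.38238525390625, -177.42323303222656), (160.50511169433594, 285.4903259277344), 3.698895215988159)
side tray [317.06  143.594] 468 [ 0.596 -0.512  0.018] 
side tray [241.11  117.282] 344 [ 1.05  -0.566  0.018] 
side tray [276.197 112.33 ] 188 [ 0.95  -0.726  0.018] 
side black [251.63 232.53] 200 [0.437 0.177 0.016] 
side black [248.21  126.037] 81 [ 0.957 -0.499  0.016] 
side black [249.083 145.611] 36 [ 0.821 -0.325  0.016] 
side black [230. 119.] 19 [ 1.083 -0.519  0.016]
```

View pics/scenec.png

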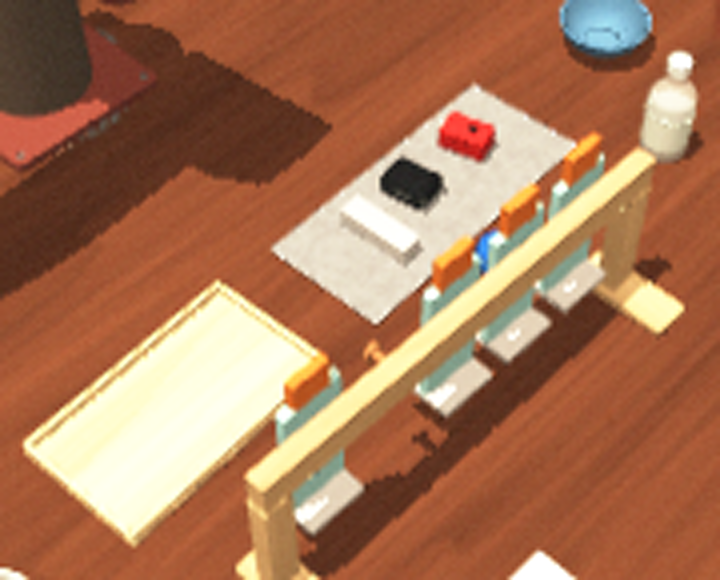

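The crop shows four stands hanging, with the second peg from the -y end empty. The silver bar, black case and red light lie across the mat, and the tray is empty.

```bash
python3 - <<'E'
from h import *
np.set_printoptions(precision=4,suppress=True)
a,b=cam("scene"),cam("side")
t=tri(a,[[241.7,221.1],[277.8,191.6],[294.2,177.9],[309.6,165.3]],b,[[261.4,119.8],[231.8,134.9],[215.2,143.5],[197.3,152.7]])
print("tabs\n",t)
q=np.polyfit(t[:,1],t[:,0],1);print(np.degrees(np.arctan(q[0])))
print("pow red black\n",tri(a,[[260,182],[280.9,158.5],[268,171]],b,[[260,218],[232.5,247.4],[251.6,232.5]]))
# crop px -> full
f=lambda x,y:[165+x/4,125+y/4]
print("mat\n",plane(a,[f(272,248),f(378,322),f(478,85),f(577,146)],.003))
print("tray top\n",plane(a,[f(25,447),f(135,543),f(218,282),f(327,352)],.018))
print("rail top ends\n",plane(a,[f(248,485),f(262,497),f(640,152),f(656,160)],.185))
print("pow top\n",plane(a,[f(340,212),f(352,195),f(420,238),f(406,252)],.029))
print("red top\n",plane(a,[f(440,132),f(453,113),f(495,130),f(482,148)],.033))
print("black top\n",plane(a,[f(380,180),f(397,158),f(442,182),f(425,200)],.029))
for n in("scene","side"):print(n)
E
```

```text
tabs
 [[ 0.6533 -0.1763  0.2181  0.0003]
 [ 0.6536 -0.0069  0.2173  0.0013]
 [ 0.6529  0.0789  0.2172  0.0013]
 [ 0.6528  0.1636  0.2172  0.0008]]
-0.0882625644376919
pow red black
 [[0.459  0.1055 0.0214 0.0037]
 [0.4319 0.2728 0.0213 0.0037]
 [0.4374 0.1785 0.0167 0.0027]]
mat
 [[0.387  0.0187 0.003 ]
 [0.5357 0.0259 0.003 ]
 [0.3769 0.3582 0.003 ]
 [0.523  0.3602 0.003 ]]
tray top
 [[ 0.4095 -0.3177  0.018 ]
 [ 0.5608 -0.3099  0.018 ]
 [ 0.3906 -0.0592  0.018 ]
 [ 0.5336 -0.0438  0.018 ]]
rail top ends
 [[ 0.671  -0.2588  0.185 ]
 [ 0.6865 -0.2585  0.185 ]
 [ 0.6693  0.2396  0.185 ]
 [ 0.6863  0.2416  0.185 ]]
pow top
 [[0.4194 0.0886 0.029 ]
 [0.4113 0.1146 0.029 ]
 [0.5045 0.1206 0.029 ]
 [0.5072 0.0966 0.029 ]]
red top
 [[0.4172 0.2467 0.033 ]
 [0.4074 0.2789 0.033 ]
 [0.4587 0.2911 0.033 ]
 [0.4668 0.2602 0.033 ]]
black top
 [[0.4175 0.1511 0.029 ]
 [0.408  0.1876 0.029 ]
 [0.4673 0.1952 0.029 ]
 [0.472  0.1633 0.029 ]]
scene
side
```

View pics/sidec.png

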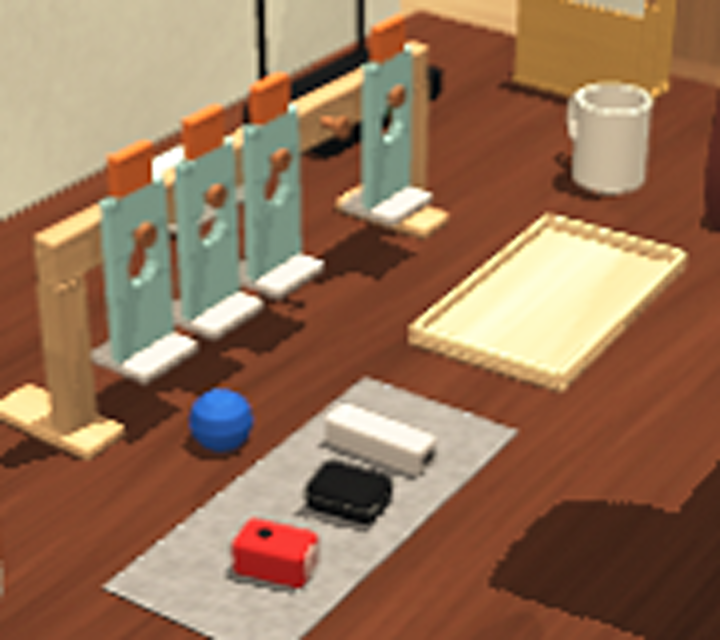

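The side crop agrees: the marble at crop (220,420) is clear of the mat, and the power bank, case and light lie in that order along +y. The rail is aligned with the world axes. I'm moving to the power bank now.

```bash
cat >> h.py <<'E'
def go(*targets,s=None):
    """targets (x,y,z mm, yaw deg) -> tool-frame shift mm and rz from present pose"""
    s=s or state();M=R.from_euler("xyz",s["ee_rot"]);p=s["eef_pos"]*1000
    for t in targets:
        Q=M.inv()*(R.from_euler("z",t[3],degrees=True)*R.from_euler("x",180,degrees=True))
        print(t,"->",np.round(M.inv().apply(np.array(t[:3])-p),1),np.round(Q.as_rotvec(degrees=True),1))
E
python3 - <<'E'
from h import *
import workcell;print([x for x in dir(workcell) if x[0]!='_'],getattr(workcell,"pinch_z",None))
go((455,60,180,4.5),(420,105,180,4.5))
E
```

```text
['IKError', 'get_calibration', 'pinch_z', 'sign_off', 'snapshot', 'state'] 0.0187
(455, 60, 180, 4.5) -> [ 456.9 -581.9   42.7] [-0.1 -0.   8.3]
(420, 105, 180, 4.5) -> [ 432.8 -633.6   42.8] [-0.1 -0.   8.3]
```

Call:
{"name": "carry_out", "arguments": {"deltas": "87 38 -49 4 0 0 1; 87 76 -98 8 0 0 2; 87 114 -147 12 0 0 3; 87 152 -196 16 0 0 4; 87 190 -245 20 0 0 5; 87 228 -294 24 0 0 6; 87 266 -343 28 0 0 7; 87 304 -392 32 0 0 8; 87 342 -441 36 0 0 8; 87 380 -490 40 0 0 8; 87 420 -540 43 0 0 8; 87 457 -582 43 0 0 8"}}

```text
time: 1.65
eef_pos: [0.4554, 0.0618, 0.1793]
ee_rot: [3.141, -0.0, 0.085]
contact_force: [1.2, -1.1, 0.3]
width: 0.0871
finger_force: 0.0
```

```bash
cat >> h.py <<'E'
def gad(name,fn=None):
    """rects of gadgets on their top planes from wrist: centre, size, long axis yaw"""
    s=state();im=snapshot("wrist");C=cam("wrist",s)
    if fn:cv2.imwrite(fn,im)
    hsv=cv2.cvtColor(im,cv2.COLOR_BGR2HSV);H,S,V=[hsv[...,i].astype(int) for i in range(3)]
    m={"red":((H<4)|(H>174))&(S>180)&(V>120),"black":V<45,"silver":(S<25)&(V>200)}[name]
    z={"red":.033,"black":.020,"silver":.029}[name]
    for c,a,l in sorted(blobs(m,400),key=lambda b:-b[1])[:4]:
        (cx,cy),(w,h),an=rect(l,C,z)
        if w<h:w,h,an=h,w,an+90
        print(name,np.round(c),a,"c",round(cx),round(cy),"size",round(w),round(h),"yaw",round((an+90)%180-90,1))
E
python3 - <<'E'
from h import *
s=state();print(s["eef_pos"],s["ee_rot"])
gad("silver","pics/w1.png");gad("black");gad("red")
E
```

```text
[0.45541685 0.06180398 0.17931634] [ 3.14143071e+00 -9.71124978e-05  8.51253547e-02]
silver [341.  14.] 859 c 642 -16 size 67 15 yaw 89.7
silver [255.   6.] 842 c 639 79 size 67 14 yaw -85.1
black [212. 319.] 45838 c 263 66 size 819 279 yaw -83.5
black [472. 372.] 1866 c 180 -310 size 141 53 yaw -87.6
black [171. 240.] 870 c 372 178 size 62 44 yaw -84.6
black [335. 239.] 755 c 394 -55 size 56 41 yaw -84.8
red [ 81. 187.] 1009 c 432 271 size 54 35 yaw 15.6
```

View pics/w1.png

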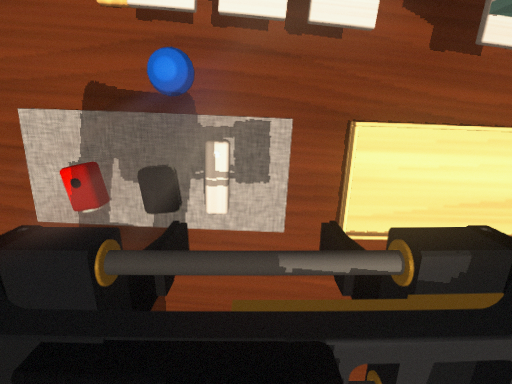

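The wrist picture shows the power bank at about (217,177), the black case at (159,190) and the red light at (84,187). All are upright and nearly aligned. I'll convert these with region-limited masks.

```bash
python3 - <<'E'
from h import *
s=state();C=cam("wrist",s)
print("pow",plane(C,[[217,140],[217,214],[206,177],[229,177],[217.5,177]],.029).round(4)[:,:2].tolist())
print("blk",plane(C,[[157,166],[162,213],[137,191],[181,188],[159.5,189.5]],.022).round(4)[:,:2].tolist())
print("mat",plane(C,[[19,109],[38,220],[293,119],[286,232]],.003).round(4)[:,:2].tolist())
print("tray",plane(C,[[350,122],[342,240]],.018).round(4)[:,:2].tolist())
go((463,107,100,4.5),(463,107,9,4.5))
E
```

```text
pow [[0.5009, 0.1082], [0.4106, 0.1035], [0.4563, 0.1191], [0.4587, 0.0917], [0.4575, 0.1054]]
blk [[0.463, 0.1801], [0.4029, 0.1742], [0.4292, 0.2054], [0.438, 0.1505], [0.4337, 0.1772]]
mat [[0.516, 0.3591], [0.3691, 0.3535], [0.5322, 0.0205], [0.383, 0.0109]]
tray [[0.5349, -0.0446], [0.3845, -0.0622]]
(463, 107, 100, 4.5) -> [ 11.8 -44.2  79.1] [-0.   0.1  0.6]
(463, 107, 9, 4.5) -> [ 11.9 -44.1 170.1] [-0.   0.1  0.6]
```

Call:
{"name": "carry_out", "arguments": {"deltas": "50 5 -43 50 0 0 1; 50 5 -43 110 0 0 1; 50 5 -43 150 0 0 1; 50 5 -43 171 0 0 1; 50 5 -43 171 0 0 1; 0 5 -43 171 0 0 1; 0 5 -43 171 0 0 1; 0 5 -43 171 0 0 1; 0 5 -43 140 0 0 1; 0 5 -43 90 0 0 1; 0 5 -43 90 0 0 1", "newtons": 15}}

```text
time: 3.18
eef_pos: [0.4602, 0.103, 0.0941]
ee_rot: [3.141, -0.009, 0.067]
contact_force: [0.1, 0.4, -1.3]
width: 0.0278
finger_force: 15.0
```

```bash
python3 - <<'E'
from h import *
t=np.radians(4);o=np.array([472,-182]);L=lambda y:tuple(np.round(o+y*np.array([-np.sin(t),np.cos(t)]),1))
print(L(-72),L(0),L(70))
x,y=L(-72)
go((x,y,90,4),(x,y,12,4))
E
```

```text
(np.float64(477.0), np.float64(-253.8)) (np.float64(472.0), np.float64(-182.0)) (np.float64(467.1), np.float64(-112.2))
(np.float64(477.0), np.float64(-253.8), 90, 4) -> [ -7.2 357.1   4.1] [ 0.  -0.5 -0.2]
(np.float64(477.0), np.float64(-253.8), 12, 4) -> [ -7.9 357.1  82.1] [ 0.  -0.5 -0.2]
```

Call:
{"name": "carry_out", "arguments": {"deltas": "0 -1 50 0 0 0 0; 0 -2 110 0 0 0 0; 0 -3 170 0 0 0 0; 0 -4 230 0 0 0 0; 0 -5 290 0 0 0 0; 0 -6 340 0 0 0 0; 0 -7 357 0 0 0 0; 0 -7 357 30 0 0 0; 0 -7 357 55 0 0 0; 0 -7 357 68 0 0 0; 0 -7 357 75 0 0 0; 0 -7 357 75 0 0 0"}}

```text
time: 4.68
eef_pos: [0.4734, -0.2535, 0.0145]
ee_rot: [-3.141, 0.0, 0.067]
contact_force: [0.1, 0.1, -1.7]
width: 0.028
finger_force: 15.0
```

Call:
{"name": "carry_out", "arguments": {"deltas": "0 0 0 4 0 0 0; 0 0 0 4 0 0 0; 44 0 0 4 0 0 0; 44 0 0 4 0 0 0; 44 0 0 -50 0 0 0; 44 0 -10 -110 0 0 0; 60 0 -70 -166 0 0 0; 60 0 -130 -166 0 0 0; 60 0 -190 -166 0 0 0; 60 0 -250 -166 0 0 0; 60 0 -310 -166 0 0 0; 60 0 -370 -166 0 0 0"}}

```text
time: 6.18
eef_pos: [0.4485, 0.1143, 0.1809]
ee_rot: [3.142, -0.001, 0.066]
contact_force: [1.0, 0.0, 0.4]
width: 0.0598
finger_force: 0.0
```

```bash
cat >> h.py <<'E'
def box(fn,x0,y0,name,z,r=60):
    """gadget rect near rough world place (mm) from wrist, masks limited to a window"""
    s=state();im=snapshot("wrist");cv2.imwrite(fn,im);C=cam("wrist",s)
    hsv=cv2.cvtColor(im,cv2.COLOR_BGR2HSV);H,S,V=[hsv[...,i].astype(int) for i in range(3)]
    m={"red":((H<5)|(H>173))&(S>150)&(V>60),"black":V<60}[name]
    u=proj(C,[[x0/1e3,y0/1e3,z]])[0].astype(int);w=np.zeros(H.shape,bool);w[max(0,u[1]-r):min(232,u[1]+r),max(0,u[0]-r):u[0]+r]=1
    for c,a,l in sorted(blobs(m&w,300),key=lambda b:-b[1])[:2]:
        (cx,cy),(a1,b1),an=rect(l,C,z)
        if a1<b1:a1,b1,an=b1,a1,an+90
        print(name,np.round(c),a,"c",round(cx),round(cy),"size",round(a1),round(b1),"yaw",round((an+90)%180-90,1))
E
python3 - <<'E'
from h import *
s=state();print(s["eef_pos"],s["ee_rot"])
box("pics/w2.png",434,177,"black",.022);box("pics/w2r.png",435,270,"red",.033)
E
```

```text
[0.44848131 0.11432286 0.18091836] [ 3.14153642e+00 -1.19915888e-03  6.64091708e-02]
black [202. 188.] 1608 c 434 178 size 60 46 yaw 9.8
red [133. 185.] 1513 c 433 267 size 56 44 yaw 14.7
```

View pics/w2.png

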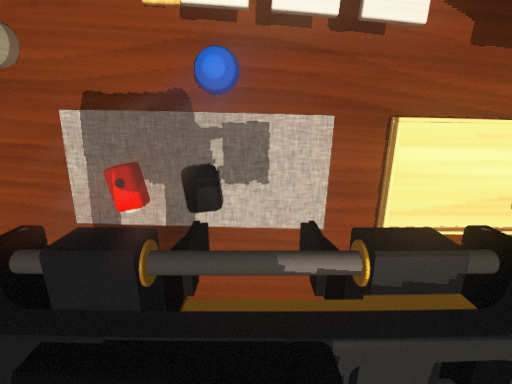

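The picture shows the case at (202,188) and the light at (127,187), both unmoved. The power bank has left the mat. Next I grasp the case.

Call:
{"name": "carry_out", "arguments": {"deltas": "66 -10 -50 30 0 0 -3; 66 -10 -64 80 0 0 -6; 66 -10 -64 130 0 0 -6; 66 -10 -64 160 0 0 -6; 66 -10 -64 172 0 0 -6; 66 -10 -64 172 0 0 -6; 0 -10 -64 172 0 0 -6; 0 -10 -64 172 0 0 -6; 0 -10 -64 172 0 0 -6; 0 -10 -64 140 0 0 -6; 0 -10 -64 90 0 0 -6; 0 -10 -64 90 0 0 -6", "newtons": 12}}

```text
time: 7.78
eef_pos: [0.4383, 0.1765, 0.0951]
ee_rot: [-3.141, -0.009, 0.172]
contact_force: [-0.2, -0.0, 0.2]
width: 0.0459
finger_force: 12.0
```

```bash
python3 - <<'E'
from h import *
go((472,-182,90,4),(472,-182,12,4))
E
```

```text
(472, -182, 90, 4) -> [-28.1 359.    4.7] [-0.  -0.5  5.8]
(472, -182, 12, 4) -> [-28.8 359.1  82.7] [-0.  -0.5  5.8]
```

Call:
{"name": "carry_out", "arguments": {"deltas": "0 -4 55 0 0 0 1; 0 -8 110 0 0 0 2; 0 -13 170 0 0 0 3; 0 -18 230 0 0 0 4; 0 -23 290 0 0 0 5; 0 -27 340 0 0 0 6; 0 -28 359 20 0 0 6; 0 -28 359 45 0 0 6; 0 -28 359 65 0 0 6; 0 -28 359 75 0 0 6; 0 -28 359 79 0 0 6; 0 -28 359 79 0 0 6"}}

```text
time: 9.28
eef_pos: [0.4685, -0.1828, 0.0118]
ee_rot: [3.141, -0.0, 0.067]
contact_force: [0.4, -0.7, 0.0]
width: 0.0464
finger_force: 12.0
```

Call:
{"name": "carry_out", "arguments": {"deltas": "0 0 0 1 0 0 0; 60 0 0 1 0 0 0; 60 0 0 1 0 0 0; 60 0 0 -50 0 0 0; 60 0 -10 -110 0 0 0; 60 0 -70 -166 0 0 0; 60 0 -130 -166 0 0 -2; 60 0 -190 -166 0 0 -4; 60 0 -250 -166 0 0 -6; 60 0 -310 -166 0 0 -9; 60 0 -370 -166 0 0 -10; 60 0 -385 -166 0 0 -10"}}

```text
time: 10.78
eef_pos: [0.4418, 0.2043, 0.1777]
ee_rot: [-3.141, -0.0, 0.246]
contact_force: [-0.0, -0.1, -0.4]
width: 0.06
finger_force: 0.0
```

```bash
python3 - <<'E'
from h import *
s=state();print(s["eef_pos"],s["ee_rot"])
box("pics/w3.png",435,270,"red",.033)
E
```

```text
[0.44177593 0.20434145 0.17768251] [-3.14102281e+00 -3.63101101e-04  2.45549627e-01]
red [198. 177.] 1391 c 433 270 size 56 38 yaw 14.6
```

View pics/w3.png

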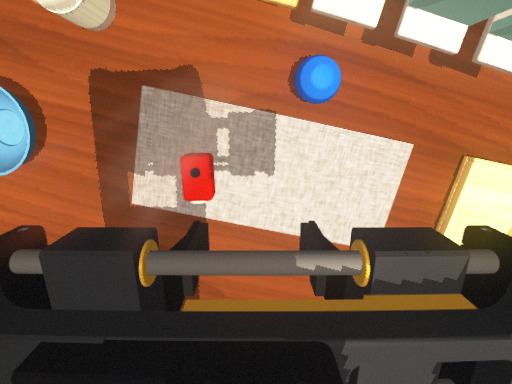

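The light at (198,177) is the only gadget left on the mat, and the tool is already aligned with it.

Call:
{"name": "carry_out", "arguments": {"deltas": "56 7 -50 30 0 0 0; 56 7 -66 80 0 0 0; 56 7 -66 130 0 0 0; 56 7 -66 160 0 0 0; 56 7 -66 168 0 0 0; 56 7 -66 168 0 0 0; 0 7 -66 168 0 0 0; 0 7 -66 168 0 0 0; 0 7 -66 168 0 0 0; 0 7 -66 130 0 0 0; 0 7 -66 90 0 0 0; 0 7 -66 90 0 0 0", "newtons": 12}}

```text
time: 12.32
eef_pos: [0.4364, 0.2683, 0.0914]
ee_rot: [-3.141, -0.008, 0.242]
contact_force: [1.1, -0.3, -1.4]
width: 0.0359
finger_force: 12.0
```

```bash
python3 - <<'E'
from h import *
go((467,-112,90,4),(467,-112,12,4))
E
```

```text
(467, -112, 90, 4) -> [-61.3 376.5   0.6] [-0.1 -0.4  9.8]
(467, -112, 12, 4) -> [-61.9 376.6  78.6] [-0.1 -0.4  9.8]
```

Call:
{"name": "carry_out", "arguments": {"deltas": "0 -9 55 0 0 0 1; 0 -18 110 0 0 0 3; 0 -27 170 0 0 0 5; 0 -37 230 0 0 0 7; 0 -47 290 0 0 0 9; 0 -56 340 0 0 0 10; 0 -61 376 10 0 0 10; 0 -61 376 35 0 0 10; 0 -61 376 58 0 0 10; 0 -61 376 70 0 0 10; 0 -61 376 76 0 0 10; 0 -61 376 76 0 0 10"}}

```text
time: 13.82
eef_pos: [0.4644, -0.1125, 0.0116]
ee_rot: [-3.142, -0.0, 0.067]
contact_force: [0.7, -0.2, -0.7]
width: 0.0359
finger_force: 12.0
```

Call:
{"name": "carry_out", "arguments": {"deltas": "0 0 0 0 0 0 0; 48 0 0 0 0 0 0; 48 0 0 0 0 0 0; 48 0 0 -50 0 0 0; 48 0 0 -110 0 0 0; 48 0 0 -170 0 0 -8; 40 0 0 -230 0 0 -18; 40 0 0 -280 0 0 -28; 40 0 0 -310 0 0 -38; 40 0 0 -310 0 0 -48; 40 0 0 -310 0 0 -58; 40 0 0 -310 0 0 -68"}}

```text
time: 15.32
eef_pos: [0.4642, -0.1126, 0.3217]
ee_rot: [3.141, 0.0, 1.259]
contact_force: [-0.8, 0.2, -0.1]
width: 0.0404
finger_force: 0.0
```

```bash
python3 - <<'E'
from h import *
s=state();print(s["eef_pos"],s["ee_rot"])
go((560,-176,340,90),(640,-176,320,90))
for n in("scene","side"):cv2.imwrite(f"pics/{n}1.png",snapshot(n))
a=cv2.imread("pics/scene1.png")[110:275,160:345];b=cv2.imread("pics/side1.png")[110:275,190:375]
cv2.imwrite("pics/both1.png",cv2.resize(np.hstack([a,b]),None,fx=2.1,fy=2.1,interpolation=2))
E
```

```text
[ 0.46416311 -0.11264333  0.3217168 ] [3.14122217e+00 3.18632308e-05 1.25924720e+00]
(560, -176, 340, 90) -> [-30.9 110.7 -18.2] [  0.    0.  -17.9]
(640, -176, 320, 90) -> [ -6.4 186.8   1.8] [  0.    0.  -17.9]
```

View pics/both1.png

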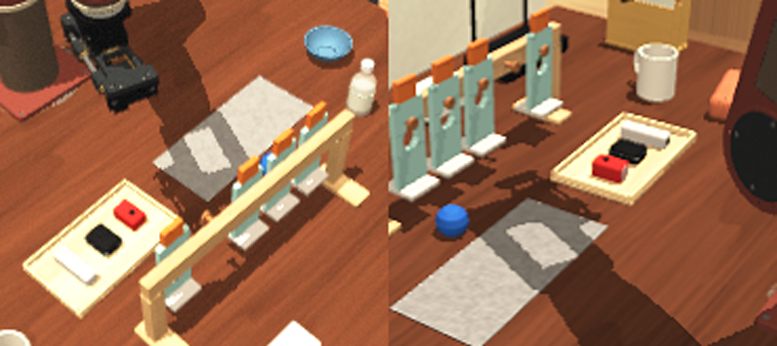

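The mat is clear, and the three gadgets lie upright side by side in the tray. Four stands are still hanging. Next I look at the tabs from above.

Call:
{"name": "carry_out", "arguments": {"deltas": "40 50 20 -8 0 0 -8; 40 100 40 -8 0 0 -18; 40 150 55 -8 0 0 -18; 40 200 70 -8 0 0 -18; 40 230 84 -8 0 0 -18; 40 241 86 -8 0 0 -18; 40 241 86 -8 0 0 -18"}}

```text
time: 16.3
eef_pos: [0.6208, 0.0896, 0.3292]
ee_rot: [-3.141, 0.0, 1.567]
contact_force: [-0.6, -0.5, -0.8]
width: 0.0402
finger_force: 0.0
```

```bash
cat >> h.py <<'E'
def tabs(fn=None):
    s=state();im=snapshot("wrist");C=cam("wrist",s)
    if fn:cv2.imwrite(fn,im)
    hsv=cv2.cvtColor(im,cv2.COLOR_BGR2HSV);H,S,V=[hsv[...,i].astype(int) for i in range(3)]
    for c,a,l in sorted(blobs((H>5)&(H<15)&(S>195)&(V>130),60),key=lambda b:-b[1])[:5]:
        (x,y),(w,h),an=rect(l,C,.235);print(np.round(c),a,"at .235: c",round(x,1),round(y,1),"size",round(w),round(h),round(an))
    print("TCP",s["eef_pos"].round(4),s["ee_rot"].round(3));return s
E
python3 - <<'E'
from h import *
tabs("pics/w4.png")
E
```

```text
[403. 106.] 19277 at .235: c 750.1 145.0 size 145 233 1
[ 39. 148.] 5668 at .235: c 420.1 124.4 size 156 102 75
[ 69. 291.] 403 at .235: c 409.4 -24.2 size 22 44 1
[29.  3.] 256 at .235: c 427.1 261.7 size 5 53 88
[78.  2.] 123 at .235: c 470.8 260.9 size 4 32 88
TCP [0.6208 0.0896 0.3292] [-3.141  0.     1.567]
```

View pics/w4.png

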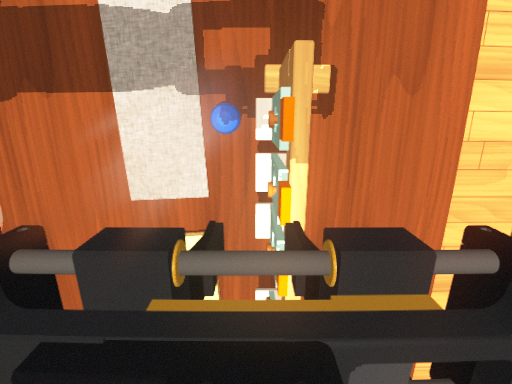

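The wrist view shows the tabs at (287,119) and (285,204), with the marble at (226,118). I'll cast these edges onto the tab-top height.

```bash
python3 - <<'E'
from h import *
s=state();C=cam("wrist",s);im=cv2.imread("pics/w4.png");hsv=cv2.cvtColor(im,cv2.COLOR_BGR2HSV).astype(int)
m=(hsv[...,0]>8)&(hsv[...,0]<21)&(hsv[...,1]>215)&(hsv[...,2]>170);m[:,:270]=0;m[:,305:]=0;m[232:]=0
for c,a,l in blobs(m,80):
    v,u=np.where(l);r=int(c[1]);us=np.where(l[r])[0]
    print(c,a,u.min(),u.max(),v.min(),v.max(),"row",us.min(),us.max(),hsv[r,us.min()-2:us.max()+3].tolist())
    print(plane(C,[[us.max()+.5,r],[us.min()-.5,r],[c[0],v.min()-.5],[c[0],v.max()+.5]],.235).round(4)[:,:2].tolist(),plane(C,[[us.min()-.5,r]],.202).round(4).tolist())
E
```

```text
[287.66138614 118.31485149] 505 281 294 97 141 row 283 293 [[11, 214, 173], [11, 214, 172], [14, 237, 238], [16, 245, 251], [16, 246, 252], [16, 252, 252], [16, 245, 252], [17, 243, 252], [16, 255, 252], [17, 254, 252], [16, 253, 252], [17, 246, 252], [17, 255, 252], [18, 166, 248], [20, 150, 246]]
[[0.657, 0.163], [0.6468, 0.163], [0.6511, 0.1819], [0.6522, 0.1415]] [[0.6502, 0.1631, 0.202]]
```

Call:
{"name": "carry_out", "arguments": {"deltas": "40 40 20 0 0 0 0; 40 72 31 40 0 0 0; 40 72 31 70 0 0 0; 40 72 31 100 0 0 0; 40 72 31 119 0 0 0; 40 72 31 119 0 0 0; 40 72 31 119 0 0 0", "newtons": 10}}

```text
time: 17.23
eef_pos: [0.6531, 0.161, 0.2124]
ee_rot: [3.139, -0.0, 1.567]
contact_force: [0.3, -0.0, -0.4]
width: 0.0403
finger_force: 0.0
```

Call:
{"name": "carry_out", "arguments": {"deltas": "16 0 -1 0 0 0 0; 16 0 -1 0 0 0 0; 0 0 -1 0 0 0 0; 0 0 -1 0 0 0 0; 0 0 -1 0 0 0 0; 0 0 -1 -3 0 0 0; 0 0 -1 -3 0 0 0", "newtons": 10}}

```text
time: 18.1
eef_pos: [0.651, 0.1614, 0.2131]
ee_rot: [-3.141, 0.0, 1.568]
contact_force: [0.4, -0.4, -2.0]
width: 0.0096
finger_force: 10.0
```

Call:
{"name": "carry_out", "arguments": {"deltas": "0 0 0 -5 0 0 0; 0 0 0 -10 0 0 0; 0 0 0 -15 0 0 0; 0 0 0 -20 0 0 0; 0 0 0 -24 0 0 0; 0 0 0 -24 0 0 0; 0 0 0 -24 0 0 0"}}

```text
time: 18.98
eef_pos: [0.6512, 0.1614, 0.2373]
ee_rot: [-3.141, -0.0, 1.568]
contact_force: [0.3, -0.5, -3.1]
width: 0.0098
finger_force: 10.0
```

Lifted cleanly. Now I draw it off slowly at first.

Call:
{"name": "carry_out", "arguments": {"deltas": "0 0 -4 -24 0 0 0; 0 0 -8 -24 0 0 0"}}

```text
time: 19.23
eef_pos: [0.6433, 0.1614, 0.2611]
ee_rot: [-3.142, 0.0, 1.568]
contact_force: [1.6, 0.1, -5.8]
width: 0.0101
finger_force: 10.0
```

I repeated the lift in that call by mistake, so it went too high. I'll check before moving on.

```bash
python3 - <<'E'
from h import *
s=state();print(s["eef_pos"],s["contact_force"],s["ft_torque"])
im=snapshot("side");cv2.imwrite("pics/s2.png",im);cv2.imwrite("pics/s2c.png",cv2.resize(im[100:250,150:290],None,fx=4,fy=4,interpolation=2))
E
```

```text
[0.64331153 0.16144811 0.26111373] [ 1.61561024  0.08622335 -5.76622351] [-0.03892683 -0.40984397  0.01397969]
```

View pics/s2c.png

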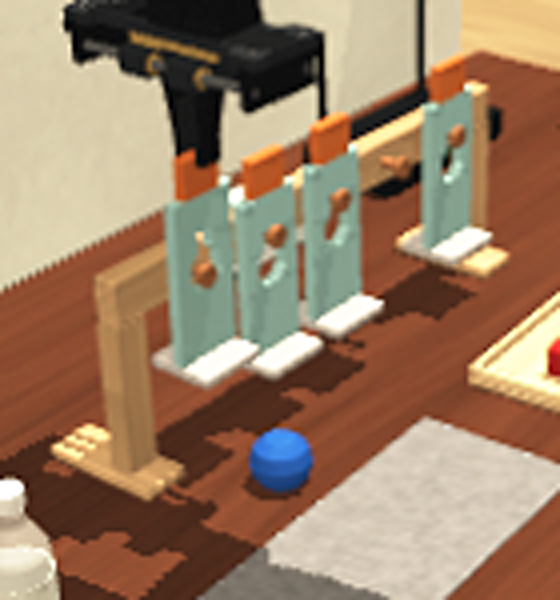

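The stand slipped in the light grip and its hole's lower edge now rests on the peg head, with only mild force. I'll lower it back onto the peg and regrip at the proper height.

Call:
{"name": "carry_out", "arguments": {"deltas": "0 0 2 6 0 0 0; 0 0 4 12 0 0 0; 0 0 6 18 0 0 0; 0 0 6 24 0 0 0; 0 0 6 30 0 0 0; 0 0 6 35 0 0 0; 0 0 6 35 0 0 0; 0 0 6 35 0 0 0"}}

```text
time: 20.27
eef_pos: [0.6497, 0.1615, 0.2274]
ee_rot: [3.14, -0.0, 1.568]
contact_force: [-0.0, -1.1, 2.0]
width: 0.0098
finger_force: 10.0
```

Call:
{"name": "carry_out", "arguments": {"deltas": "24 0 0 0 0 0 0; 24 0 0 0 0 0 0; 24 0 0 8 0 0 0; 24 0 0 17 0 0 0; 24 0 0 17 0 0 0; 12 0 0 17 0 0 0; 0 0 0 17 0 0 0; 0 0 0 17 0 0 0; 0 0 0 17 0 0 0; 0 0 0 17 0 0 0; 0 0 0 14 0 0 0; 0 0 0 14 0 0 0", "newtons": 12}}

```text
time: 21.78
eef_pos: [0.6491, 0.1614, 0.2122]
ee_rot: [-3.141, 0.0, 1.568]
contact_force: [-0.3, -0.4, -2.2]
width: 0.0101
finger_force: 12.0
```

```bash
python3 - <<'E'
from h import *
s=state();print(s["eef_pos"],s["contact_force"],s["ft_torque"])
im=snapshot("side");cv2.imwrite("pics/s3.png",im);cv2.imwrite("pics/s3c.png",cv2.resize(im[120:230,170:290],None,fx=4,fy=4,interpolation=2))
E
```

```text
[0.64906161 0.16140124 0.21221456] [-0.34875337 -0.36533697 -2.23259461] [ 0.01544551 -0.12022596  0.01826366]
```

View pics/s3c.png

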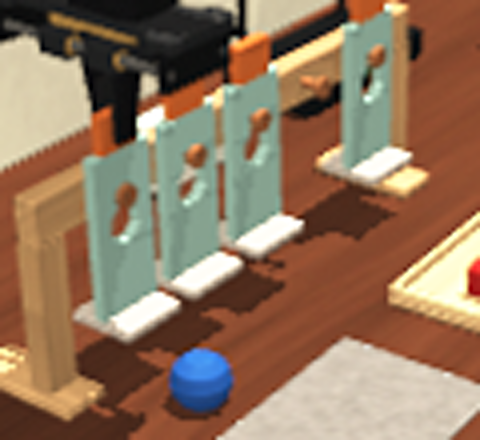

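The stand hangs normally again with its peg in the slot, and it is gripped full depth. I'll lift and draw off in one call.

Call:
{"name": "carry_out", "arguments": {"deltas": "0 0 0 -6 0 0 0; 0 0 0 -12 0 0 0; 0 0 0 -18 0 0 0; 0 0 0 -24 0 0 0; 0 0 0 -24 0 0 0; 0 0 -4 -24 0 0 0; 0 0 -9 -24 0 0 0; 0 0 -15 -24 0 0 0; 0 0 -22 -24 0 0 0; 0 0 -30 -24 0 0 0; 0 0 -40 -24 0 0 0; 0 0 -50 -24 0 0 0"}}

```text
time: 23.32
eef_pos: [0.5986, 0.1616, 0.2366]
ee_rot: [-3.142, -0.0, 1.568]
contact_force: [0.6, 0.6, -2.5]
width: 0.0098
finger_force: 12.0
```

Call:
{"name": "carry_out", "arguments": {"deltas": "0 10 -40 0 0 0 0; 0 35 -80 0 0 0 0; 0 70 -115 0 0 0 0; 0 110 -140 0 0 0 0; 0 140 -149 0 0 0 0; 0 146 -149 15 0 0 0; 0 146 -149 35 0 0 0; 0 146 -149 52 0 0 0; 0 146 -149 63 0 0 0; 0 146 -149 69 0 0 0; 0 146 -149 72 0 0 0; 0 146 -149 72 0 0 0"}}

```text
time: 24.82
eef_pos: [0.4511, 0.308, 0.1648]
ee_rot: [3.141, -0.0, 1.568]
contact_force: [0.9, 0.1, -2.6]
width: 0.01
finger_force: 12.0
```

Call:
{"name": "carry_out", "arguments": {"deltas": "0 0 0 1 0 0 0; 0 0 0 2 0 0 0; 0 0 0 3 0 0 0; 0 0 0 3 0 0 0"}}

```text
time: 25.32
eef_pos: [0.4515, 0.3087, 0.1634]
ee_rot: [3.14, -0.001, 1.568]
contact_force: [-2.1, 1.2, 6.5]
width: 0.0102
finger_force: 12.0
```

The stand is down. I'll release it and go straight to the next tab, one 85 mm peg pitch over.

Call:
{"name": "carry_out", "arguments": {"deltas": "30 0 0 0 0 0 0; 30 0 0 0 0 0 0; 30 0 0 -20 0 0 0; 30 0 0 -60 0 0 0; 40 0 0 -110 0 0 0; 40 -20 20 -150 0 0 0; 40 -60 60 -150 0 0 0; 40 -105 95 -150 0 0 0; 40 -150 135 -150 0 0 0; 40 -190 170 -150 0 0 0; 40 -225 198 -150 0 0 0; 40 -231 200 -150 0 0 0", "newtons": 12}}

```text
time: 26.82
eef_pos: [0.6512, 0.0735, 0.3103]
ee_rot: [-3.14, 0.001, 1.564]
contact_force: [-0.6, 0.6, 0.3]
width: 0.0404
finger_force: 0.0
```

```bash
cat >> h.py <<'E'
def tab(x,y,fn=None):
    s=state();C=cam("wrist",s);im=snapshot("wrist")
    if fn:cv2.imwrite(fn,im)
    hsv=cv2.cvtColor(im,cv2.COLOR_BGR2HSV).astype(int);m=(hsv[...,0]>8)&(hsv[...,0]<21)&(hsv[...,1]>215)&(hsv[...,2]>120)
    print("TCP",s["eef_pos"].round(4),s["ee_rot"].round(3),"expect px",proj(C,[[x/1e3,y/1e3,.235]]).round())
    for c,a,l in sorted(blobs(m,80),key=lambda b:-b[1])[:8]:
        v,u=np.where(l);r=int(c[1]);us=np.where(l[r])[0]
        P=plane(C,[[us.max()+.5,r],[us.min()-.5,r],[c[0],v.min()-.5],[c[0],v.max()+.5]],.235)*1000
        if 620<P[0,0]<680:print(c.round(),a,"x",P[1,0].round(1),P[0,0].round(1),"y",P[3,1].round(1),P[2,1].round(1))
E
python3 - <<'E'
from h import *
tab(651,77,"pics/w5.png")
im=snapshot("side");cv2.imwrite("pics/s4.png",im)
E
```

```text
TCP [0.6512 0.0735 0.3103] [-3.140e+00  1.000e-03  1.564e+00] expect px [[254. 197.]]
[255. 185.] 82 x 647.5 656.7 y 84.2 92.6
```

Call:
{"name": "carry_out", "arguments": {"deltas": "40 0 0 40 0 0 0; 40 0 0 75 0 0 0; 40 0 0 95 0 0 0; 40 0 0 100 0 0 0; 40 0 0 100 0 0 0; 16 0 0 100 0 0 0; 16 0 0 100 0 0 0; 0 0 0 100 0 0 0; 0 0 0 100 0 0 0; 0 0 0 100 0 0 0; 0 0 0 97 0 0 0; 0 0 0 97 0 0 0"}}

```text
time: 28.42
eef_pos: [0.6498, 0.0764, 0.2142]
ee_rot: [-3.141, -0.0, 1.568]
contact_force: [0.5, 0.4, -2.0]
width: 0.0098
finger_force: 12.0
```

```bash
python3 - <<'E'
from h import *
s=state();print(s["eef_pos"],s["contact_force"],s["ft_torque"])
a=cv2.imread("pics/s4.png");b=snapshot("side");cv2.imwrite("pics/s5c.png",cv2.resize(np.hstack([a[110:280,160:290],b[110:280,160:290]]),None,fx=3,fy=3,interpolation=2))
E
```

```text
[0.64978344 0.07641006 0.21415358] [ 0.51295151  0.42465004 -1.95100106] [-0.03114967 -0.08294888 -0.02562741]
```

View pics/s5c.png

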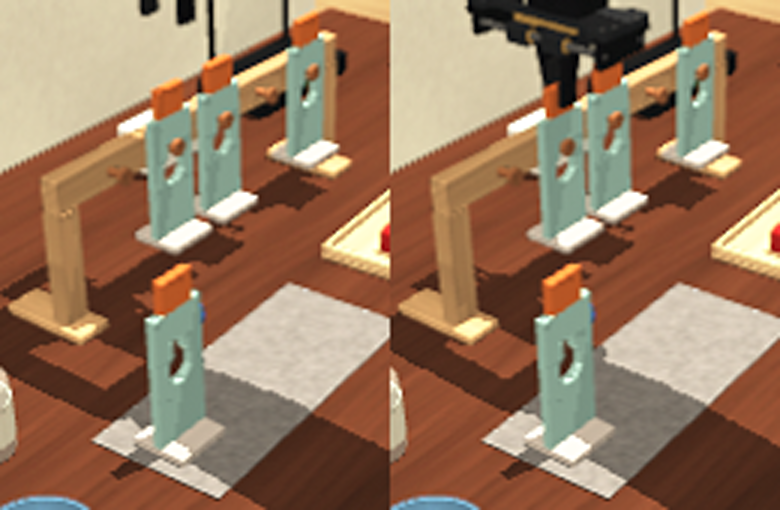

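The first stand is upright on the mat, and the second is gripped with its peg in the slot.

Call:
{"name": "carry_out", "arguments": {"deltas": "0 0 0 -6 0 0 0; 0 0 0 -12 0 0 0; 0 0 0 -18 0 0 0; 0 0 0 -24 0 0 0; 0 0 0 -24 0 0 0; 0 0 -4 -24 0 0 0; 0 0 -9 -24 0 0 0; 0 0 -15 -24 0 0 0; 0 0 -22 -24 0 0 0; 0 0 -30 -24 0 0 0; 0 0 -40 -24 0 0 0; 0 0 -50 -24 0 0 0"}}

```text
time: 29.98
eef_pos: [0.5993, 0.0766, 0.2386]
ee_rot: [-3.142, -0.0, 1.568]
contact_force: [-0.1, -0.2, -2.3]
width: 0.0098
finger_force: 12.0
```

Call:
{"name": "carry_out", "arguments": {"deltas": "0 10 -40 0 0 0 0; 0 45 -80 0 0 0 0; 0 85 -115 0 0 0 0; 0 125 -140 0 0 0 0; 0 148 -147 10 0 0 0; 0 151 -147 30 0 0 0; 0 151 -147 50 0 0 0; 0 151 -147 63 0 0 0; 0 151 -147 70 0 0 0; 0 151 -147 73 0 0 0; 0 151 -147 74 0 0 0; 0 151 -147 75 0 0 0"}}

```text
time: 31.48
eef_pos: [0.4547, 0.2281, 0.1655]
ee_rot: [3.139, -0.0, 1.568]
contact_force: [-1.9, -1.7, 10.7]
width: 0.0101
finger_force: 12.0
```

Call:
{"name": "carry_out", "arguments": {"deltas": "0 0 0 0 0 0 0; 0 0 0 1 0 0 0; 0 0 0 1 0 0 0"}}

```text
time: 31.85
eef_pos: [0.4551, 0.2282, 0.1656]
ee_rot: [3.138, -0.001, 1.568]
contact_force: [-3.2, -2.8, 11.8]
width: 0.0099
finger_force: 12.0
```

Call:
{"name": "carry_out", "arguments": {"deltas": "30 0 0 -2 0 0 0; 30 0 0 -2 0 0 0; 30 0 0 -25 0 0 0; 30 0 0 -70 0 0 0; 40 0 0 -120 0 0 0; 40 -20 20 -148 0 0 0; 40 -60 60 -148 0 0 0; 40 -105 95 -148 0 0 0; 40 -150 135 -148 0 0 0; 40 -195 170 -148 0 0 0; 40 -230 196 -148 0 0 0; 40 -237 198 -148 0 0 0"}}

```text
time: 33.35
eef_pos: [0.6517, -0.0123, 0.3091]
ee_rot: [-3.14, 0.0, 1.565]
contact_force: [-0.3, 0.9, -0.1]
width: 0.0399
finger_force: 0.0
```

Call:
{"name": "carry_out", "arguments": {"deltas": "40 0 0 0 0 0 0; 40 0 0 40 0 0 0; 40 0 0 75 0 0 0; 40 0 0 90 0 0 0; 40 0 0 95 0 0 0; 40 0 0 95 0 0 0"}}

```text
time: 34.1
eef_pos: [0.6513, -0.0092, 0.2169]
ee_rot: [3.14, 0.0, 1.568]
contact_force: [-0.3, -0.5, 0.4]
width: 0.04
finger_force: 0.0
```

Call:
{"name": "carry_out", "arguments": {"deltas": "40 1 0 4 0 0 0; 16 1 0 4 0 0 0; 16 1 0 4 0 0 0; 0 1 0 4 0 0 0; 0 1 0 4 0 0 0; 0 1 0 4 0 0 0; 0 1 0 1 0 0 0; 0 1 0 1 0 0 0"}}

```text
time: 35.1
eef_pos: [0.6505, -0.0086, 0.2142]
ee_rot: [-3.141, -0.0, 1.568]
contact_force: [-0.4, -0.9, -2.2]
width: 0.0097
finger_force: 12.0
```

```bash
python3 - <<'E'
from h import *
s=state();print(s["eef_pos"],s["contact_force"],s["ft_torque"])
b=snapshot("side");cv2.imwrite("pics/s6c.png",cv2.resize(b[100:280,150:310],None,fx=3.3,fy=3.3,interpolation=2))
E
```

```text
[ 0.65046144 -0.0085548   0.21415719] [-0.38848333 -0.87710125 -2.24378558] [-0.01307712 -0.09130824  0.02286983]
```

Call:
{"name": "carry_out", "arguments": {"deltas": "0 0 0 -6 0 0 0; 0 0 0 -12 0 0 0; 0 0 0 -18 0 0 0; 0 0 0 -24 0 0 0; 0 0 0 -24 0 0 0; 0 0 -4 -24 0 0 0; 0 0 -9 -24 0 0 0; 0 0 -15 -24 0 0 0; 0 0 -22 -24 0 0 0; 0 0 -30 -24 0 0 0; 0 0 -40 -24 0 0 0; 0 0 -50 -24 0 0 0"}}

```text
time: 36.65
eef_pos: [0.6, -0.0084, 0.2386]
ee_rot: [3.142, 0.0, 1.568]
contact_force: [0.5, -0.8, -2.2]
width: 0.0101
finger_force: 12.0
```

Call:
{"name": "carry_out", "arguments": {"deltas": "0 10 -40 0 0 0 0; 0 45 -80 0 0 0 0; 0 85 -115 0 0 0 0; 0 130 -140 0 0 0 0; 0 153 -145 10 0 0 0; 0 156 -145 30 0 0 0; 0 156 -145 50 0 0 0; 0 156 -145 63 0 0 0; 0 156 -145 69 0 0 0; 0 156 -145 71 0 0 0; 0 156 -145 72 0 0 0; 0 156 -145 73 0 0 0"}}

```text
time: 38.15
eef_pos: [0.4567, 0.148, 0.1661]
ee_rot: [3.141, -0.0, 1.568]
contact_force: [-0.5, 0.5, -3.3]
width: 0.0098
finger_force: 12.0
```

Call:
{"name": "carry_out", "arguments": {"deltas": "0 0 0 0 0 0 0; 0 0 0 0.5 0 0 0"}}

```text
time: 38.4
eef_pos: [0.4566, 0.1481, 0.1654]
ee_rot: [3.141, -0.0, 1.568]
contact_force: [-0.3, 1.6, 0.4]
width: 0.01
finger_force: 12.0
```

Call:
{"name": "carry_out", "arguments": {"deltas": "0 0 0 1 0 0 0; 0 0 0 1 0 0 0; 30 0 0 1 0 0 0; 30 0 0 1 0 0 0; 30 0 0 -20 0 0 0; 30 0 0 -70 0 0 0; 40 0 0 -120 0 0 0; 40 -20 10 -148 0 0 0; 40 -70 40 -148 0 0 0; 40 -120 70 -148 0 0 0; 40 -170 100 -148 0 0 0; 40 -220 130 -148 0 0 0"}}

```text
time: 39.9
eef_pos: [0.5864, -0.0742, 0.3129]
ee_rot: [3.141, -0.0, 1.568]
contact_force: [0.6, -0.1, 0.1]
width: 0.0399
finger_force: 0.0
```

```bash
python3 - <<'E'
from h import *
tab(651,-177,"pics/w7.png")
go((651,-178,300,90),(651,-178,211,90))
E
```

```text
TCP [ 0.5864 -0.0742  0.3129] [ 3.141 -0.     1.568] expect px [[316. 293.]]
(651, -178, 300, 90) -> [-96.9  63.2  12. ] [ 0.   0.2 -0.4]
(651, -178, 211, 90) -> [-96.6  63.1 101. ] [ 0.   0.2 -0.4]
```

Call:
{"name": "carry_out", "arguments": {"deltas": "40 -45 30 0 0 0 0; 40 -90 60 0 0 0 0; 40 -97 63 0 0 0 0; 40 -97 63 50 0 0 0; 40 -97 63 85 0 0 0; 40 -97 63 97 0 0 0; 40 -97 63 97 0 0 0; 40 -97 63 97 0 0 0"}}

```text
time: 40.95
eef_pos: [0.6494, -0.1697, 0.2186]
ee_rot: [3.138, 0.001, 1.568]
contact_force: [0.4, 0.2, 0.7]
width: 0.0403
finger_force: 0.0
```

Call:
{"name": "carry_out", "arguments": {"deltas": "40 -8 1 4 0 0 0; 40 -8 1 7 0 0 0; 40 -8 1 7 0 0 0; 16 -8 1 7 0 0 0; 16 -8 1 7 0 0 0; 0 -8 1 7 0 0 0; 0 -8 1 7 0 0 0; 0 -8 1 7 0 0 0; 0 -8 1 4 0 0 0; 0 -8 1 4 0 0 0"}}

```text
time: 42.2
eef_pos: [0.6491, -0.1775, 0.2118]
ee_rot: [-3.141, -0.0, 1.568]
contact_force: [0.1, 0.3, -2.0]
width: 0.0101
finger_force: 12.0
```

```bash
python3 - <<'E'
from h import *
s=state();print(s["eef_pos"],s["contact_force"],s["ft_torque"])
b=snapshot("side");cv2.imwrite("pics/s7c.png",cv2.resize(b[90:290,150:310],None,fx=3,fy=3,interpolation=2))
E
```

```text
[ 0.64909912 -0.17752876  0.21184657] [ 0.13950764  0.33142369 -1.95959732] [-0.00586208 -0.09956785 -0.06919706]
```

View pics/s7c.png

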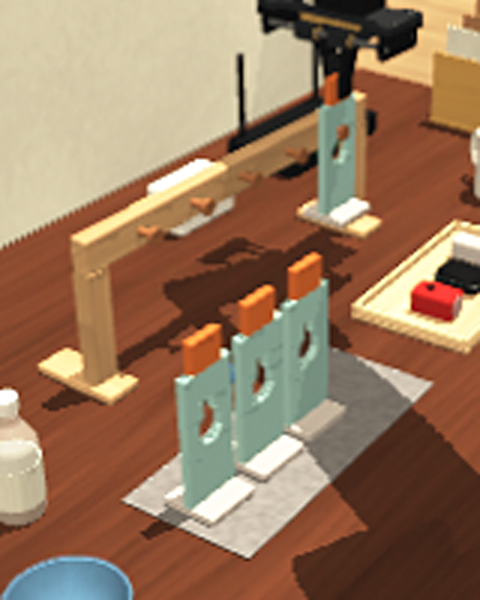

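Three stands are upright on the mat, with the gadgets in the tray. The last stand is gripped, so I lift it and draw it off.

Call:
{"name": "carry_out", "arguments": {"deltas": "0 0 0 -6 0 0 0; 0 0 0 -12 0 0 0; 0 0 0 -18 0 0 0; 0 0 0 -24 0 0 0; 0 0 0 -24 0 0 0; 0 0 -4 -24 0 0 0; 0 0 -9 -24 0 0 0; 0 0 -15 -24 0 0 0; 0 0 -22 -24 0 0 0; 0 0 -30 -24 0 0 0; 0 0 -40 -24 0 0 0; 0 0 -50 -24 0 0 0"}}

```text
time: 43.75
eef_pos: [0.5985, -0.1774, 0.2361]
ee_rot: [-3.142, 0.0, 1.568]
contact_force: [-0.1, -0.1, -1.7]
width: 0.0104
finger_force: 12.0
```

Call:
{"name": "carry_out", "arguments": {"deltas": "0 40 -30 0 0 0 0; 0 90 -60 0 0 0 0; 0 140 -90 0 0 0 0; 0 190 -120 0 0 0 0; 0 235 -138 0 0 0 0; 0 245 -141 15 0 0 0; 0 245 -141 35 0 0 0; 0 245 -141 52 0 0 0; 0 245 -141 63 0 0 0; 0 245 -141 69 0 0 0; 0 245 -141 72 0 0 0; 0 245 -141 72 0 0 0"}}

```text
time: 45.25
eef_pos: [0.4593, 0.0679, 0.1642]
ee_rot: [3.141, 0.0, 1.567]
contact_force: [-0.1, -0.1, -2.3]
width: 0.0097
finger_force: 12.0
```

Call:
{"name": "carry_out", "arguments": {"deltas": "0 0 0 0.5 0 0 0; 0 0 0 1 0 0 0; 0 0 0 1 0 0 0"}}

```text
time: 45.62
eef_pos: [0.4591, 0.068, 0.1632]
ee_rot: [3.141, 0.0, 1.568]
contact_force: [1.0, -0.3, -1.7]
width: 0.01
finger_force: 12.0
```

Call:
{"name": "carry_out", "arguments": {"deltas": "0 0 0 0.5 0 0 0; 0 0 0 1 0 0 0; 0 0 0 1 0 0 0"}}

```text
time: 46.0
eef_pos: [0.4594, 0.0679, 0.1628]
ee_rot: [3.141, 0.0, 1.568]
contact_force: [-1.2, -1.4, 4.9]
width: 0.01
finger_force: 12.0
```

Contact. I'll release and withdraw clear.

Call:
{"name": "carry_out", "arguments": {"deltas": "30 0 0 0 0 0 0; 30 0 0 0 0 0 0; 30 0 0 0 0 0 0; 30 0 0 -20 0 0 0; 30 0 0 -60 0 0 0; 30 0 0 -110 0 0 0; 30 0 0 -160 0 0 0; 30 -40 0 -180 0 0 0; 30 -90 0 -180 0 0 0; 30 -140 0 -180 0 0 0; 30 -190 0 -180 0 0 0; 30 -190 0 -180 0 0 0"}}

```text
time: 47.5
eef_pos: [0.458, -0.1248, 0.3415]
ee_rot: [-3.141, 0.0, 1.563]
contact_force: [-0.2, 0.5, 0.0]
width: 0.0298
finger_force: 0.0
```

```bash
python3 - <<'E'
from h import *
a=snapshot("scene")[110:275,160:345];b=snapshot("side")[110:275,170:355]
cv2.imwrite("pics/fin.png",cv2.resize(np.hstack([a,b]),None,fx=2.1,fy=2.1,interpolation=2))
E
```

```text
(no output)
```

View pics/fin.png

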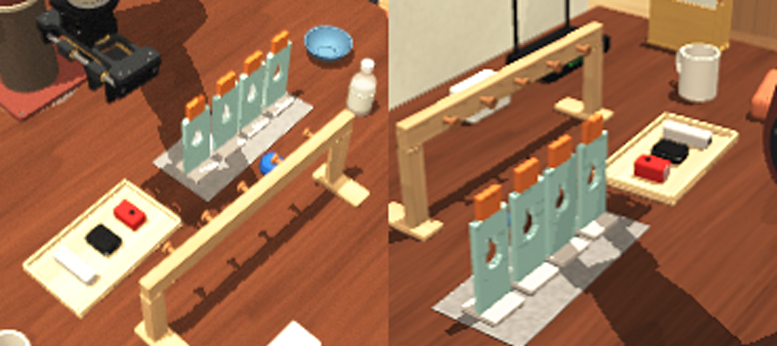

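All four stands are upright on the mat, the rail is empty, the three gadgets are in the tray and the marble is untouched.

```bash
python3 -c "
from workcell import *
print(sign_off())"
```

```text
the job is handed in; nothing more can be done
None
```

The job is handed in: all three gadgets are upright side by side in the tray and all four glass stands stand on the mat, but the first stand slipped once in the grip when I over-lifted it and touched its peg at about 6 N before I rehung it and took it off cleanly.

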